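# Hang the mallet in the tool holder's ring

### The job

Lift the mallet out of the open steel canister and hang it in the ring of the tool holder: find the off-centre hole with the end of the handle and feed the handle down through it, gently, without forcing or dropping it, until the head rests flat on the ring and lies crosswise to the holder's arm. Let go of it, and leave the canister and everything else standing where they are.

Things in the scene. Friction and masses are not known exactly. Their poses are not given: they have to be found in the camera images.
- mallet: Small mallet, 0.25 to 0.4 kg, hanging handle-down in the open canister, head across its rim. Head 92 mm along its x, 34 mm wide (y), 34 mm high (z); the middle 66 mm is a flat-sided block, the ends round faces. Origin: centre of the head's flat underside (near the centre of mass); the straight round handle, 25 mm thick, runs 120 mm down along -z. A half turn about z changes nothing.
- mallet_grip (a point): Where to grip: 23 mm above the mallet's origin on its z axis, across the 34 mm in the middle of the head. With the TCP here the fingertips stay 4 mm above the head's underside, clear of the canister and the ring.
- mallet_butt (a point): The centre of the mallet handle's lower end, 120 mm below the body's origin. The end is flat, 19 mm across, with a 3 mm wide, 4 mm high chamfer round it up to the full 25 mm.
- canister: Open stainless steel canister, loose, 0.45 kg, 62 mm outside diameter, 140 mm tall, wall 4 mm. Origin: centre of its underside; z up.
- holder: Tool holder screwed to the shelf, turned about z only: 90 x 80 mm foot plate, 22 mm square post and, at its top, an arm along its own -x with a ring of 63 mm outside diameter, ring axis upright, 70 mm from the origin. Its highest part is the ring's top face, 150 mm above the shelf. Origin: at shelf level under the post; z up. A white bush fills the ring: see point ring_top.
- ring_top (a point): Centre of the RING on its top face, NOT of the hole. A rigid white bush, 18 mm thick, has a 28 mm through bore whose centre is 7 mm from here in an unknown, unmeasured direction: see it from above or feel round the 7 mm circle with the handle's end; elsewhere it meets the flat top. The bush cannot be turned. The head rests on this face; the handle then ends 30 mm above the shelf.
- mug: Bystander, loose, to be left alone: pale ceramic mug with a side handle, 80 mm across, 92 mm tall. Origin: centre of its underside.
- funnel: Bystander, loose, to be left alone: white plastic funnel standing mouth down, 90 mm across, 85 mm tall. Origin: centre of its underside.
- canister_top: Bystander, loose, to be left alone: steel screw top of the canister lying loose, 66 mm across, 32 mm tall. Origin: centre of its underside.
- clip: Bystander, loose, to be left alone: amber plastic clip lying flat, 70 x 27 x 8 mm. Origin: centre of its underside.
- tape: Bystander, loose, to be left alone: grey roll of tape lying flat, 100 mm across, 45 mm tall. Origin: centre of its underside.
- jar: Bystander, loose, to be left alone: closed jar, 68 mm across, 100 mm tall. Origin: centre of its underside.
Things that resemble listed ones, but are neither listed nor needed, are in the scene too. Leave any blue look-alike of the canister alone. Leave any pink look-alike of the holder alone.

How it is judged:
By the outcome, as a careful person would: the job done as asked, in the order asked, and still so for the second after the job is handed in, with the robot touching nothing.
It also fails if it takes over 58 s, if anything falls off the work surface, if the arm or the gripper's body presses on something with over 40 N, if the wrist force passes 120 N, or if a joint passes its speed limit or range.

### The arm

A 6-joint arm with a two-finger parallel gripper is mounted at the origin on the work surface. World frame = base frame: x ahead of the robot, y to its left, z up, the work surface at z = 0. Lengths are in m, angles in rad, forces in N, time in s.
With the tool pointing down it reaches from about 0.375 to 0.9 m from the base axis. Payload 3.1 kg.
Tool frame: the origin (TCP) lies between the finger pads, 19 mm behind the fingertips; this is the grasp point; z points along the fingers, y is the line along which they close (so a half turn about z gives the same grasp; the last joint's range is limited). The gripper opens to 85 mm and grips with 20 to 120 N. Pads are 22 mm wide; open, the fingers measure 114 mm over their backs; the gripper's body (76 mm by 85 mm) begins 54 mm behind the grasp point. The pads swing forward as they close: fully open they stand 13 mm farther back than shut.
Start: joints at [-1.492, 0.527, 1.433, -0, 1.181, -0.178], TCP at [0.159, -0.604, 0.25] pointing down, gripper open.
Joint ranges: [-3.08, 3.08], [-0.75, 2.2], [0.22, 2.44], [-1.43, 4.57], [0, 2.65], [-2.85, 2.85]. Speed limits (rad/s): [2.79, 2.79, 3.14, 3.14, 3.14, 3.14].

### API

Orientations are given as a unit quaternion [x, y, z, w].
In Python, from station import sense, vision, order gives the robot as it stands.
- The arm moves only by the shell command python3 -m crank 'ROWS' [OPENING] [FORCE]. ROWS is JSON, a list of rows, each an object with "dp": the shift along the world's x, y, z in units of 30 mm (1.0 is 30 mm), a list of three; "angular": the turn, a rotation vector about the world's x, y, z in degrees, a list of three. In form: [{"dp": [dx, dy, dz], "angular": [ax, ay, az]}, ...]. A call has 1 to 20 rows; each row shifts and turns the commanded pose from where the row before left it; what a row does not reach is not made up. A row lasts 1/10 s, in which the tool goes at most 50 mm and 8.59 degrees, less where a joint would pass 70% of its speed; a pose out of reach is approached as far as the arm can. A call is refused whole if a number of a shift passes 1 or a number of a turn 8.59, either way. A call with a gripper value outside its range is refused whole. OPENING is the closure, from 0 (fully open) to 1 (shut), set as the call begins (- or left out, the last holds). The fingers move at their own pace and stop on an object; FORCE is the grip in N (left out, the last holds). Time passes only in rows, so rows that do not move let the fingers close. It gives the time, the measured TCP pose, the force, the opening and the grip force at its end, in the units of the state.
- sense(): the state, without advancing time (a new reading comes with each control period).
- vision.snapshot(name): name is "scene" or "side" or "wrist"; returns a dict with "image" (400x640x3 uint8, blue, green, red), "range_z" (400x640 float32, m along the optical axis (not along the pixel's ray), 0 where there is no reading), "mtx" (3x3 intrinsics, pixels), "pose" (4x4, takes a point from camera to world coordinates); the wrist camera has in their place "mount" (4x4, takes a point from camera to tool coordinates, whose origin is the TCP and whose axes are the flange's). Camera axes: x right, y down, z forward; pixel columns grow to the right and rows downward; lengths in m; the calibration is good to about 2 mm. A picture is of the moment at which its call begins: read the wrist's pose just before it.
- order.sign_off(): hands the job in; it is judged then, once.
The state is a dict: "t": time; "q": joint angles; "qd": joint speeds; "tau": joint torques, N m; "tcp_pos": TCP position; "tool_rot": TCP orientation; "force": force on the tool from outside, world axes, zero at the start; "ft_torque": the same for the moment, N m; "finger_gap": opening from 0.0 (shut) to 1.0 (fully open); "gripper_force": force on a finger pad.
Only numpy, scipy, OpenCV 4.12 (cv2) and the standard library are available. Lean on these libraries where they do the work, as an engineer would, in place of code of your own. Each camera call takes 0.05 s, during which the arm holds its last target. There are 200 camera calls.

## Working session

There is one attempt and no reset: what is moved stays moved. The work goes in short steps, Python scripts to look and compute and a shell command to move; the robot and the scene stay as the last step left them, time stands still between calls to the robot, and variables do not carry over. Pictures are saved under pics/ and viewed, at most 10 in all, crops included, and the job is handed in when it is done.

```bash
ls; mkdir -p pics
python3 - <<'E'
from station import sense, vision
import cv2, numpy as np
s=sense(); print(s)
ims=[]
for n in ("scene","side","wrist"):
    v=vision.snapshot(n); np.savez(f"pics/{n}0.npz",**v); cv2.imwrite(f"pics/{n}0.png",v["image"])
    print(n,v["mtx"].round(1).tolist(),v.get("pose",v.get("mount")).round(3).tolist())
E
```

```text
pics
{'t': 0.0, 'q': array([-1.49249267e+00,  5.28490641e-01,  1.43390997e+00,  6.96745407e-07,
        1.18139913e+00, -1.78489062e-01]), 'qd': array([-1.51676688e-03, -1.18023282e-03, -1.90874441e-03,  2.71066115e-06,
        6.69566221e-04,  2.10789562e-03]), 'tau': array([-1.60949689e-04, -4.42352414e+01, -1.78027582e+01, -2.64479659e-04,
        8.30699166e-03,  1.05970241e-06]), 'tcp_pos': array([ 0.15871854, -0.60380733,  0.2490161 ]), 'tool_rot': array([ 9.91767918e-01,  1.28043658e-01,  5.55780576e-05, -1.10214221e-03]), 'force': array([-0.2842314 ,  0.02725543, -0.2925059 ]), 'ft_torque': array([-0.02656494,  0.02914117,  0.00651502]), 'gripper_force': 0.0, 'finger_gap': 0.9983710347883261}
scene [[463.7, 0.0, 323.8], [0.0, 463.7, 196.7], [0.0, 0.0, 1.0]] [[-0.839, 0.41, -0.357, 0.93], [0.544, 0.612, -0.574, 0.601], [-0.017, -0.676, -0.737, 1.018], [0.0, 0.0, 0.0, 1.0]]
side [[407.5, 0.0, 319.2], [0.0, 407.5, 201.7], [0.0, 0.0, 1.0]] [[-0.698, -0.471, 0.54, -0.184], [-0.716, 0.44, -0.542, 0.646], [0.018, -0.765, -0.644, 0.965], [0.0, 0.0, 0.0, 1.0]]
wrist [[291.0, 0.0, 323.0], [0.0, 291.0, 195.3], [0.0, 0.0, 1.0]] [[-0.0, -0.951, -0.309, 0.079], [1.0, -0.0, -0.001, 0.001], [0.0, -0.309, 0.951, -0.124], [0.0, 0.0, 0.0, 1.0]]
```

View pics/scene0.png

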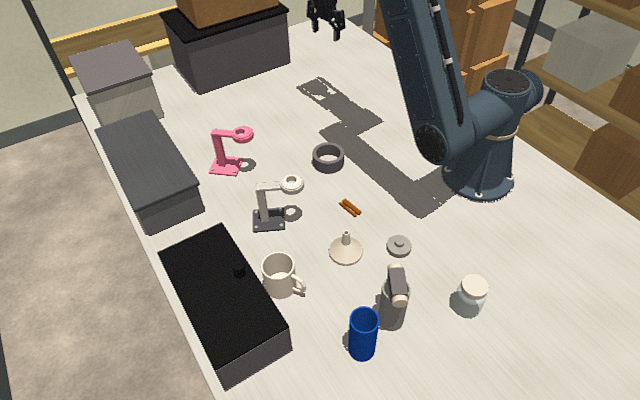

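View pics/side0.png

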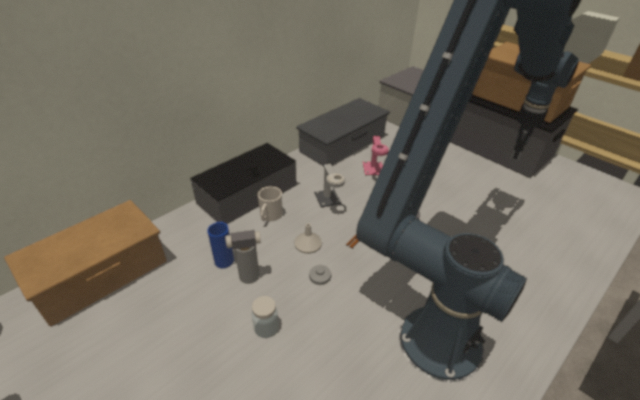

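The scene picture shows the mallet head at about (397,285) on the steel canister, with the blue look-alike beside it at (363,333). The grey holder's white ring is at (292,184), the pink look-alike is at (232,148), and the mug is at (282,275).

```bash
cat > h.py <<'E'
import numpy as np, cv2
from scipy.spatial.transform import Rotation as R
def cloud(v,T=None):
    T=v["pose"] if T is None else T
    z=v["range_z"]; r,c=np.indices(z.shape); K=v["mtx"]
    p=np.stack([(c-K[0,2])/K[0,0]*z,(r-K[1,2])/K[1,1]*z,z],-1)
    w=p@T[:3,:3].T+T[:3,3]; w[z==0]=np.nan; return w
def wristT(s,v):
    T=np.eye(4); T[:3,:3]=R.from_quat(s["tool_rot"]).as_matrix(); T[:3,3]=s["tcp_pos"]; return T@v["mount"]
def rect(P):  # min-area rectangle of xy points, mm
    return cv2.minAreaRect((P[:,:2]*1000).astype(np.float32))
E
python3 - <<'E'
from h import *
for n,boxes in (("scene",dict(mallet=(375,420,255,315),ring=(272,310,168,200),post=(250,275,178,200),mug=(260,306,250,300),blue=(345,382,305,362))),("side",dict(mallet=(220,265,225,285),ring=(318,350,168,192)))):
    v=np.load(f"pics/{n}0.npz"); W=cloud(v)
    for k,(a,b,c,d) in boxes.items():
        P=W[c:d,a:b].reshape(-1,3); P=P[~np.isnan(P[:,0])]
        hi=np.percentile(P[P[:,2]>.03][:,2],97); Q=P[P[:,2]>hi-.01]
        print(n,k,"top",hi.round(4),len(Q),"mean",Q.mean(0).round(4),"rect",[np.round(x,1) for x in rect(Q)])
E
```

```text
scene mallet top 0.1783 597 mean [0.5258 0.2352 0.1754] rect [array([523.5, 232.8]), array([93.9, 34.3]), np.float64(58.4)]
scene ring top 0.155 348 mean [ 0.5587 -0.1649  0.1509] rect [array([ 561.7, -169.7]), array([62.4, 81.8]), np.float64(60.7)]
scene post top 0.1483 161 mean [ 0.6153 -0.1959  0.145 ] rect [array([ 615.5, -197.5]), array([27.8, 50.5]), np.float64(58.5)]
scene mug top 0.1216 115 mean [0.7636 0.0713 0.1208] rect [array([766.6,  66.7]), array([21.2, 53.4]), np.float64(0.6)]
scene blue top 0.143 261 mean [0.6244 0.2532 0.1402] rect [array([624.2, 252.2]), array([61.2, 59.9]), np.float64(54.3)]
side mallet top 0.1756 334 mean [0.5184 0.2337 0.1731] rect [array([520.9, 231.9]), array([91.7, 38.3]), np.float64(58.5)]
side ring top 0.1524 203 mean [ 0.5571 -0.1671  0.1483] rect [array([ 563.7, -177.9]), array([ 58.4, 100.6]), np.float64(47.5)]
```

```bash
python3 -m crank '[{"dp":[0.89,0.97,0],"angular":[0,0,3.1]},{"dp":[0.89,0.97,0],"angular":[0,0,3.1]},{"dp":[0.89,0.97,0],"angular":[0,0,3.1]},{"dp":[0.89,0.97,0],"angular":[0,0,3.1]},{"dp":[0.89,0.97,0],"angular":[0,0,3.1]},{"dp":[0.89,0.97,0],"angular":[0,0,3.1]},{"dp":[0.89,0.97,0],"angular":[0,0,3.1]},{"dp":[0.89,0.97,0],"angular":[0,0,3.1]},{"dp":[0.89,0.97,0],"angular":[0,0,3.1]},{"dp":[0.89,0.97,0],"angular":[0,0,3.1]},{"dp":[0.89,0.97,0],"angular":[0,0,3.1]},{"dp":[0.89,0.97,0],"angular":[0,0,3.1]},{"dp":[0.89,0.97,0],"angular":[0,0,3.1]},{"dp":[0.89,0.97,0],"angular":[0,0,3.1]},{"dp":[0.89,0.97,0],"angular":[0,0,3.1]},{"dp":[0,0,0],"angular":[0,0,0]},{"dp":[0,0,0],"angular":[0,0,0]},{"dp":[0,0,0],"angular":[0,0,0]}]' 0.2
python3 - <<'E'
from h import *
from station import sense, vision
s=sense(); v=vision.snapshot("wrist"); T=wristT(s,v); np.savez("pics/ring1.npz",T=T,**v)
print(s["tcp_pos"],R.from_quat(s["tool_rot"]).as_matrix().round(3).tolist())
W=cloud(v,T)
m=(abs(W[...,2]-.15)<.008); 
for q in range(30,331,10): pass
P=W[m]; P=P[np.hypot(P[:,0]-.559,P[:,1]+.166)<.06]; print(len(P),P.mean(0),np.median(P[:,2]))
cv2.imwrite("pics/ring1.png",v["image"])
E
```

```text
t: 1.95
tcp_pos: [0.5585, -0.1685, 0.2497]
tool_rot: [0.861, 0.509, -0.001, -0.0]
force: [0.0, -0.9, -0.2]
finger_gap: 0.798
gripper_force: 0.0
[ 0.55846011 -0.16846751  0.24969783] [[0.482, 0.876, -0.001], [0.876, -0.482, 0.0], [-0.001, -0.001, -1.0]]
4591 [ 0.56191308 -0.16888416  0.14772296] 0.1489723822399181
```

View pics/ring1.png

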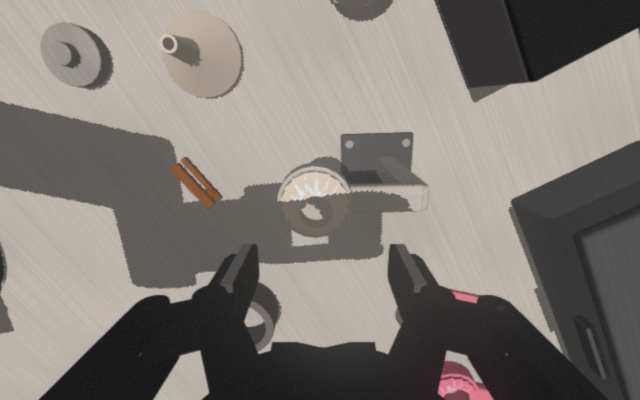

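```bash
cat > ring.py <<'E'
from h import *
def ring(v,T,pic,c0=(.559,-.166)):
    K=v["mtx"]; Ti=np.linalg.inv(T); n=440  # orthographic resample on plane z=.15, 0.25 mm/px, 110 mm wide
    g=(np.arange(n)-n/2)*.00025; X,Y=np.meshgrid(c0[0]+g,c0[1]+g)
    P=np.stack([X,Y,np.full_like(X,.150)],-1)@Ti[:3,:3].T+Ti[:3,3]
    mx=(P[...,0]/P[...,2]*K[0,0]+K[0,2]).astype(np.float32); my=(P[...,1]/P[...,2]*K[1,1]+K[1,2]).astype(np.float32)
    im=cv2.remap(v["image"],mx,my,cv2.INTER_LINEAR)
    z=cv2.remap(cloud(v,T)[...,2].astype(np.float32),mx,my,cv2.INTER_NEAREST)
    top=((z>.142)&(z<.158)).astype(np.uint8)*255
    cs,h=cv2.findContours(top,cv2.RETR_CCOMP,cv2.CHAIN_APPROX_NONE)
    for c,hh in zip(cs,h[0]):
        a=cv2.contourArea(c)*.0625
        if a>100:
            (x,y),r=cv2.minEnclosingCircle(c); M=cv2.moments(c)
            print("hole" if hh[3]>=0 else "outer","area mm2",round(a),"eqdia",round(2*(a/np.pi)**.5,1),"encl c",round(c0[0]+(x-n/2)*.00025,4),round(c0[1]+(y-n/2)*.00025,4),"d",round(r*.5,1),"centroid",round(c0[0]+(M['m10']/M['m00']-n/2)*.00025,4),round(c0[1]+(M['m01']/M['m00']-n/2)*.00025,4))
    cv2.imwrite(pic,np.hstack([cv2.convertScaleAbs(im,alpha=1.5)[:,:400],cv2.cvtColor(top,cv2.COLOR_GRAY2BGR)[:,:400]]))
E
python3 - <<'E'
from ring import *
v=dict(np.load("pics/ring1.npz")); ring(v,v["T"],"pics/ring1c.png")
E
```

```text
outer area mm2 3840 eqdia 69.9 encl c 0.5691 -0.1793 d 106.5 centroid 0.5616 -0.1701
hole area mm2 529 eqdia 26.0 encl c 0.5496 -0.1711 d 28.0 centroid 0.5495 -0.1716
```

View pics/ring1c.png

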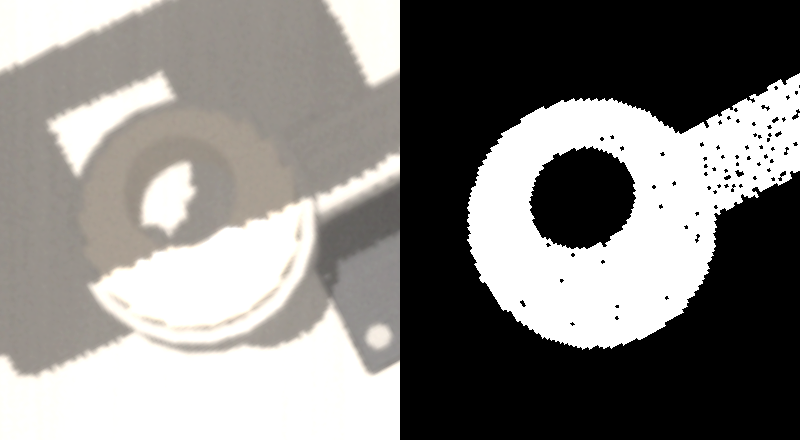

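The hole shows clearly in the depth mask. It is 28 mm across, centred near (0.5495, -0.1717), and sits 6.6 mm from the ring centre (0.552, -0.165), which agrees with the 7 mm given. The arm runs at about -26°, so the head should end at about 64°. Next I go above the mallet.

```bash
python3 -m crank '[{"dp":[-0.09,0.95,0],"angular":[0,0,0]},{"dp":[-0.09,0.95,0],"angular":[0,0,0]},{"dp":[-0.09,0.95,0],"angular":[0,0,0]},{"dp":[-0.09,0.95,0],"angular":[0,0,0]},{"dp":[-0.09,0.95,0],"angular":[0,0,0]},{"dp":[-0.09,0.95,0],"angular":[0,0,0]},{"dp":[-0.09,0.95,0],"angular":[0,0,0]},{"dp":[-0.09,0.95,0],"angular":[0,0,-1.4]},{"dp":[-0.09,0.95,0],"angular":[0,0,-1.4]},{"dp":[-0.09,0.95,0],"angular":[0,0,0]},{"dp":[-0.09,0.95,0],"angular":[0,0,0]},{"dp":[-0.09,0.95,0],"angular":[0,0,0]},{"dp":[-0.09,0.95,0],"angular":[0,0,0]},{"dp":[-0.09,0.95,0],"angular":[0,0,0]},{"dp":[0,0,0],"angular":[0,0,0]},{"dp":[0,0,0],"angular":[0,0,0]},{"dp":[0,0,0],"angular":[0,0,0]}]' 0.2
python3 - <<'E'
from h import *
from station import sense, vision
s=sense(); v=vision.snapshot("wrist"); T=wristT(s,v); np.savez("pics/mal1.npz",T=T,**v)
print(s["tcp_pos"],R.from_quat(s["tool_rot"]).as_matrix().round(3)[:,0])
W=cloud(v,T); P=W[W[...,2]>.155]; 
P=P[(np.hypot(P[:,0]-.5225,P[:,1]-.2325)<.07)&(P[:,2]<.185)]
Q=P[P[:,2]>.167]
print(np.percentile(P[:,2],[50,95]),rect(Q))
# flat top by z histogram in a strip around the middle of the head
cv2.imwrite("pics/mal1.png",v["image"])
E
```

```text
t: 3.7
tcp_pos: [0.5216, 0.2295, 0.25]
tool_rot: [0.873, 0.487, -0.0, 0.0]
force: [-0.1, 0.2, -0.2]
finger_gap: 0.799
gripper_force: 0.0
[0.52164428 0.22954356 0.25000208] [ 0.525  0.851 -0.001]
[0.17356784 0.17478002] ((521.218994140625, 232.24270629882812), (92.11018371582031, 33.963165283203125), 58.26435852050781)
```

View pics/mal1.png

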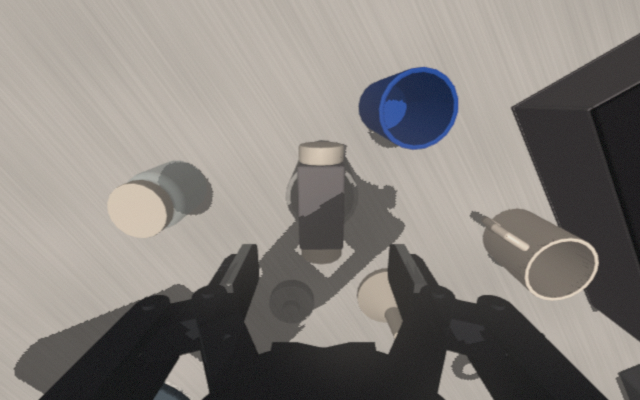

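The wrist view shows the head from (322,145) to (322,258), lined up between the fingers. Measured, it is 92.1 x 34.0 mm at 58.3°, centred on (0.5212, 0.2322), with its top at 0.174. That all fits, so I grasp it.

```bash
python3 -m crank '[{"dp":[-0.01,0.09,-0.5],"angular":[0,0,0]},{"dp":[0,0,-0.7],"angular":[0,0,0]},{"dp":[0,0,-0.7],"angular":[0,0,0]},{"dp":[0,0,-0.5],"angular":[0,0,0]},{"dp":[0,0,-0.3],"angular":[0,0,0]},{"dp":[0,0,-0.2],"angular":[0,0,0]},{"dp":[0,0,0],"angular":[0,0,0]},{"dp":[0,0,0],"angular":[0,0,0]}]' 0.2 && python3 -m crank '[{"dp":[0,0,0],"angular":[0,0,0]},{"dp":[0,0,0],"angular":[0,0,0]},{"dp":[0,0,0],"angular":[0,0,0]},{"dp":[0,0,0],"angular":[0,0,0]},{"dp":[0,0,0],"angular":[0,0,0]},{"dp":[0,0,0],"angular":[0,0,0]},{"dp":[0,0,0],"angular":[0,0,0]},{"dp":[0,0,0],"angular":[0,0,0]}]' 1 80
```

```text
t: 4.55
tcp_pos: [0.5217, 0.2336, 0.1636]
tool_rot: [0.873, 0.488, 0.001, 0.0]
force: [-0.8, -1.2, 1.2]
finger_gap: 0.799
gripper_force: 0.0
t: 5.35
tcp_pos: [0.5221, 0.2339, 0.1639]
tool_rot: [0.873, 0.488, 0.001, 0.0]
force: [1.7, -0.6, 5.0]
finger_gap: 0.384
gripper_force: 80.3
```

```bash
python3 -m crank '[{"dp":[0,0,0.2],"angular":[0,0,0]},{"dp":[0,0,0.3],"angular":[0,0,0]},{"dp":[0,0,0.5],"angular":[0,0,0]},{"dp":[0,0,0.5],"angular":[0,0,0]},{"dp":[0,0,0.5],"angular":[0,0,0]},{"dp":[0,0,0.5],"angular":[0,0,0]},{"dp":[0,0,0.5],"angular":[0,0,0]},{"dp":[0,0,0.5],"angular":[0,0,0]},{"dp":[0,0,0.5],"angular":[0,0,0]},{"dp":[0,0,0.5],"angular":[0,0,0]},{"dp":[0,0,0.5],"angular":[0,0,0]},{"dp":[0,0,0.3],"angular":[0,0,0]},{"dp":[0,0,0.2],"angular":[0,0,0]},{"dp":[0,0,0],"angular":[0,0,0]},{"dp":[0,0,0],"angular":[0,0,0]},{"dp":[0,0,0],"angular":[0,0,0]}]'
python3 - <<'E'
from h import *
from station import sense, vision
s=sense(); 
v=vision.snapshot("wrist"); T=wristT(s,v); np.savez("pics/mal2.npz",T=T,**v)
t=s["tcp_pos"]; W=cloud(v,T); P=W[(W[...,2]>t[2]-.01)&(W[...,2]<t[2]+.02)]; P=P[np.hypot(P[:,0]-t[0],P[:,1]-t[1])<.06]
u=R.from_quat(s["tool_rot"]).as_matrix(); L=(P-t)@u
print(t,s["force"],len(P),"along",np.percentile(L[:,0],[1,99]),"across",np.percentile(L[:,1],[1,99]),"z",np.percentile(L[:,2],[5,50]))
for n in ("side","scene"):
    w=vision.snapshot(n); np.savez(f"pics/{n}2.npz",**w); cv2.imwrite(f"pics/{n}2.png",w["image"])
cv2.imwrite("pics/mal2.png",np.vstack([cv2.resize(v["image"],(480,300)),cv2.resize(cv2.imread("pics/side2.png")[120:320,150:470],(480,300))]))
E
```

```text
t: 6.95
tcp_pos: [0.5206, 0.2336, 0.3271]
tool_rot: [0.873, 0.488, -0.001, -0.0]
force: [0.1, 0.1, -2.2]
finger_gap: 0.387
gripper_force: 79.6
[0.52062701 0.23361515 0.32709149] [ 0.10306751  0.06776603 -2.17133603] 14217 along [-0.03611391  0.04452587] across [-0.0272422   0.02735321] z [-0.0151941  -0.00972298]
```

View pics/mal2.png

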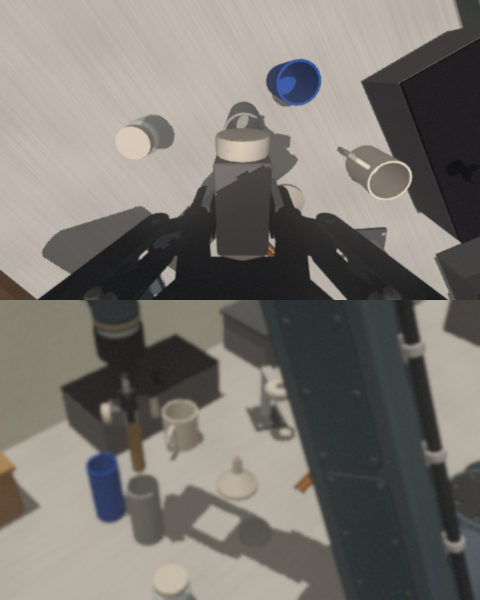

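The mallet is out of the canister with its handle hanging free at about (136,440) in the lower view. The canister is still standing at (145,510). I check the mallet's tilt in the hand and the handle axis from the stored clouds.

Run:
```python
from h import *
from station import sense
s=sense(); t=s["tcp_pos"]; u=R.from_quat(s["tool_rot"]).as_matrix()
v=np.load("pics/mal2.npz"); L=((cloud(v,v["T"])-t)@u).reshape(-1,3)
Q=L[(abs(L[:,1])<.012)&(L[:,0]>-.02)&(L[:,0]<.028)&(abs(L[:,2]+.011)<.006)]
A=np.c_[Q[:,:2],np.ones(len(Q))]; c=np.linalg.lstsq(A,Q[:,2],rcond=None)[0]; print(len(Q),"top slope deg",np.degrees(c[:2]),"z at 0",c[2])
for n in ("scene","side"):
    v=np.load(f"pics/{n}2.npz"); P=cloud(v).reshape(-1,3); cam=v["pose"][:3,3]
    P=P[(np.hypot(P[:,0]-t[0],P[:,1]-t[1])<.03)&(P[:,2]>t[2]-.155)&(P[:,2]<t[2]-.03)]
    if len(P)<30: print(n,len(P)); continue
    print(n,len(P),"lowest",np.percentile(P[:,2],1)-t[2])
    for a,b in ((.13,.1),(.1,.07),(.07,.04)):
        q=P[(P[:,2]>t[2]-a)&(P[:,2]<t[2]-b)]
        # cylinder axis: least-squares circle of fixed radius 12.5 mm
        from scipy.optimize import least_squares
        if len(q)>15:
            d=(q.mean(0)-cam)[:2]; d/=np.linalg.norm(d)
            f=least_squares(lambda c:np.hypot(*(q[:,:2]-c).T)-.0125,q[:,:2].mean(0)+d*.01,loss="soft_l1",f_scale=.002)
            print(a,b,"axis rel tcp (tool x,y) mm",(np.r_[f.x-t[:2],0]@u)[:2]*1000)
```

```text
4931 top slope deg [0.09221047 0.07631302] z at 0 -0.0096907979301494
scene 263 lowest -0.1374224549511879
0.13 0.1 axis rel tcp (tool x,y) mm [-1.62299102  1.39017425]
0.1 0.07 axis rel tcp (tool x,y) mm [-1.46441145  1.07442618]
0.07 0.04 axis rel tcp (tool x,y) mm [-1.48893941  1.08002702]
side 299 lowest -0.13900118434654518
0.13 0.1 axis rel tcp (tool x,y) mm [-2.10172788  1.37245788]
0.1 0.07 axis rel tcp (tool x,y) mm [-2.28627487  1.40893777]
0.07 0.04 axis rel tcp (tool x,y) mm [-2.19074357  1.23521426]
```

```bash
python3 -m crank '[{"dp":[0.03,-0.4,0],"angular":[0,0,0.36]},{"dp":[0.06,-0.8,0],"angular":[0,0,0.36]},{"dp":[0.06,-0.9,0],"angular":[0,0,0.36]},{"dp":[0.06,-0.9,0],"angular":[0,0,0.36]},{"dp":[0.06,-0.9,0],"angular":[0,0,0.36]},{"dp":[0.06,-0.9,0],"angular":[0,0,0.36]},{"dp":[0.06,-0.9,0],"angular":[0,0,0.36]},{"dp":[0.06,-0.9,0],"angular":[0,0,0.36]},{"dp":[0.06,-0.9,0],"angular":[0,0,0.36]},{"dp":[0.06,-0.9,0],"angular":[0,0,0.36]},{"dp":[0.06,-0.9,0],"angular":[0,0,0.36]},{"dp":[0.06,-0.9,0],"angular":[0,0,0.36]},{"dp":[0.06,-0.9,0],"angular":[0,0,0.36]},{"dp":[0.06,-0.9,0],"angular":[0,0,0.36]},{"dp":[0.06,-0.9,0],"angular":[0,0,0.36]},{"dp":[0.06,-0.5,0],"angular":[0,0,0.36]},{"dp":[0.05,-0.05,0],"angular":[0,0,0]},{"dp":[0,0,0],"angular":[0,0,0]},{"dp":[0,0,0],"angular":[0,0,0]},{"dp":[0,0,0],"angular":[0,0,0]}]'
python3 - <<'E'
from h import *
from station import sense, vision
from scipy.optimize import least_squares
s=sense(); t=s["tcp_pos"]; u=R.from_quat(s["tool_rot"]).as_matrix(); print(t,u[:,0],s["force"])
for n in ("scene","side"):
    v=vision.snapshot(n); np.savez(f"pics/{n}3.npz",**v); P=cloud(v).reshape(-1,3)
    cam=v["pose"][:3,3]
    q=P[(np.hypot(P[:,0]-t[0],P[:,1]-t[1])<.03)&(P[:,2]>t[2]-.13)&(P[:,2]<t[2]-.04)]
    if len(q)<15: print(n,len(q)); continue
    d=(q.mean(0)-cam)[:2]; d/=np.linalg.norm(d)
    f=least_squares(lambda c:np.hypot(*(q[:,:2]-c).T)-.0125,q[:,:2].mean(0)+d*.01,loss="soft_l1",f_scale=.002); print(n,len(q),"handle axis",f.x,"butt",np.percentile(P[(np.hypot(P[:,0]-t[0],P[:,1]-t[1])<.02)&(P[:,2]>.158)][:,2],1))
    # ring outer circle (r 31.5) from top-face points of the first image
    W0=cloud(np.load(f"pics/{n}0.npz"));P=W0.reshape(-1,3)
    r=P[(abs(P[:,2]-.15)<.006)&(np.hypot(P[:,0]-.552,P[:,1]+.165)<.036)]
    print("ring top centre",cv2.minEnclosingCircle((r[:,:2]*1000).astype(np.float32)),len(r),np.median(r[:,2]))
E
```

```text
t: 9.1
tcp_pos: [0.5504, -0.1685, 0.328]
tool_rot: [0.847, 0.532, -0.0, -0.0]
force: [-0.5, -0.0, -3.0]
finger_gap: 0.387
gripper_force: 79.7
[ 0.55039383 -0.16846183  0.32801698] [4.34275740e-01 9.00779919e-01 3.46176231e-04] [-0.51572027 -0.0215125  -2.97448183]
scene 234 handle axis [ 0.550893   -0.17030098] butt 0.19241446121296324
ring top centre ((554.1101684570312, -166.207275390625), 33.569217681884766) 325 0.1515293894297689
side 54 handle axis [ 0.55046911 -0.17116424] butt 0.18899881668639287
ring top centre ((550.9542846679688, -167.21075439453125), 33.743675231933594) 160 0.14969712731025742
```

```bash
python3 -m crank '[{"dp":[-0.017,-0.053,-0.2],"angular":[0,0,0]},{"dp":[0,0,-0.3],"angular":[0,0,0]},{"dp":[0,0,-0.3],"angular":[0,0,0]},{"dp":[0,0,-0.2],"angular":[0,0,0]},{"dp":[0,0,0],"angular":[0,0,0]},{"dp":[0,0,0],"angular":[0,0,0]}]' && python3 -m crank '[{"dp":[0,0,-0.04],"angular":[0,0,0]},{"dp":[0,0,-0.04],"angular":[0,0,0]},{"dp":[0,0,-0.04],"angular":[0,0,0]},{"dp":[0,0,-0.04],"angular":[0,0,0]},{"dp":[0,0,-0.03],"angular":[0,0,0]},{"dp":[0,0,0],"angular":[0,0,0]}]'
```

```text
t: 9.8
tcp_pos: [0.55, -0.1714, 0.2977]
tool_rot: [0.847, 0.531, -0.0, -0.0]
force: [-0.3, 0.7, -3.3]
finger_gap: 0.388
gripper_force: 79.7
t: 10.4
tcp_pos: [0.55, -0.1713, 0.2922]
tool_rot: [0.847, 0.531, -0.0, -0.0]
force: [0.0, 0.4, -1.5]
finger_gap: 0.388
gripper_force: 79.7
```

```bash
python3 -m crank '[{"dp":[0,0.02,-0.03],"angular":[0,0,0]},{"dp":[0,0.02,-0.03],"angular":[0,0,0]},{"dp":[0,0,-0.03],"angular":[0,0,0]},{"dp":[0,0,-0.03],"angular":[0,0,0]},{"dp":[0,0,-0.03],"angular":[0,0,0]},{"dp":[0,0,0],"angular":[0,0,0]}]'
```

```text
t: 11.0
tcp_pos: [0.55, -0.1702, 0.2876]
tool_rot: [0.847, 0.531, -0.0, -0.0]
force: [-0.6, 0.6, -3.0]
finger_gap: 0.383
gripper_force: 79.7
```

```bash
python3 -m crank '[{"dp":[0,0,-0.1],"angular":[0,0,0]},{"dp":[0,0,-0.1],"angular":[0,0,0]},{"dp":[0,0,-0.1],"angular":[0,0,0]},{"dp":[0,0,-0.1],"angular":[0,0,0]},{"dp":[0,0,-0.1],"angular":[0,0,0]},{"dp":[0,0,-0.1],"angular":[0,0,0]},{"dp":[0,0,-0.1],"angular":[0,0,0]},{"dp":[0,0,0],"angular":[0,0,0]}]'
```

```text
t: 11.8
tcp_pos: [0.5498, -0.1701, 0.2663]
tool_rot: [0.847, 0.531, -0.0, -0.0]
force: [-0.3, -1.3, -2.7]
finger_gap: 0.384
gripper_force: 79.7
```

```bash
python3 -m crank '[{"dp":[0,0,-0.15],"angular":[0,0,0]},{"dp":[0,0,-0.15],"angular":[0,0,0]},{"dp":[0,0,-0.15],"angular":[0,0,0]},{"dp":[0,0,-0.15],"angular":[0,0,0]},{"dp":[0,0,-0.15],"angular":[0,0,0]},{"dp":[0,0,0],"angular":[0,0,0]}]'
python3 - <<'E'
from h import *
from station import sense, vision
s=sense(); v=vision.snapshot("wrist"); T=wristT(s,v); np.savez("pics/ring4.npz",T=T,**v); cv2.imwrite("pics/ring4.png",v["image"])
print(s["force"],s["ft_torque"])
E
```

```text
t: 12.4
tcp_pos: [0.5497, -0.1701, 0.2434]
tool_rot: [0.847, 0.531, -0.0, -0.001]
force: [0.3, -0.4, -3.6]
finger_gap: 0.383
gripper_force: 79.6
[ 0.30542191 -0.35075983 -3.648514  ] [-0.19275516  0.09479896  0.01029453]
```

View pics/ring4.png

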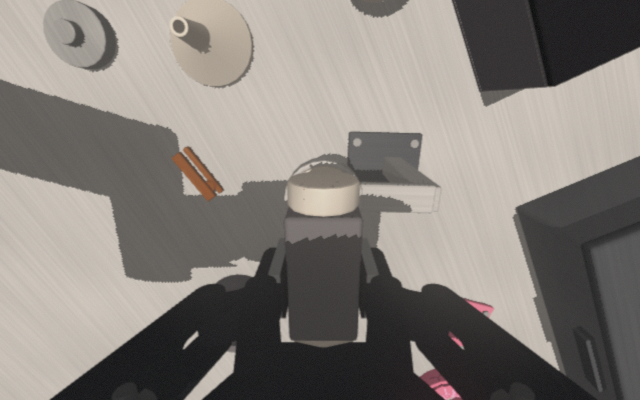

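The handle is well into the ring with no side force. The holder's arm, from (360,182) to (437,185), lies crosswise to the head. I keep lowering.

```bash
python3 -m crank '[{"dp":[0,0,-0.15],"angular":[0,0,0]},{"dp":[0,0,-0.15],"angular":[0,0,0]},{"dp":[0,0,-0.15],"angular":[0,0,0]},{"dp":[0,0,-0.15],"angular":[0,0,0]},{"dp":[0,0,-0.15],"angular":[0,0,0]},{"dp":[0,0,-0.15],"angular":[0,0,0]},{"dp":[0,0,-0.15],"angular":[0,0,0]},{"dp":[0,0,-0.15],"angular":[0,0,0]},{"dp":[0,0,-0.15],"angular":[0,0,0]},{"dp":[0,0,-0.15],"angular":[0,0,0]},{"dp":[0,0,-0.15],"angular":[0,0,0]},{"dp":[0,0,-0.15],"angular":[0,0,0]},{"dp":[0,0,-0.15],"angular":[0,0,0]},{"dp":[0,0,0],"angular":[0,0,0]}]'
python3 - <<'E'
from h import *
v=np.load("pics/ring1.npz"); P=cloud(v,v["T"]).reshape(-1,3); d=P[:,:2]-[.552,-.1655]; a=np.hypot(*d.T)
m=(P[:,2]>.135)&(P[:,2]<.155)&(a>.036)&(a<.085); f=cv2.fitLine((P[m,:2]*1000).astype(np.float32),cv2.DIST_HUBER,0,.01,.01).ravel(); r=rect(P[m])
print(m.sum(),np.degrees(np.arctan2(f[1],f[0])),r)
E
```

```text
t: 13.85
tcp_pos: [0.5498, -0.1702, 0.185]
tool_rot: [0.847, 0.531, -0.0, -0.0]
force: [-0.2, -1.8, -3.4]
finger_gap: 0.384
gripper_force: 79.7
1696 -27.537403 ((604.6685180664062, -193.91696166992188), (24.585567474365234, 50.154170989990234), 63.182823181152344)
```

```bash
python3 -m crank '[{"dp":[0,0,-0.05],"angular":[0,0,-0.4]},{"dp":[0,0,-0.05],"angular":[0,0,-0.4]},{"dp":[0,0,-0.05],"angular":[0,0,-0.3]},{"dp":[0,0,-0.05],"angular":[0,0,0]},{"dp":[0,0,-0.05],"angular":[0,0,0]},{"dp":[0,0,-0.04],"angular":[0,0,0]},{"dp":[0,0,0],"angular":[0,0,0]}]'; python3 -m crank '[{"dp":[0,0,-0.02],"angular":[0,0,0]},{"dp":[0,0,-0.02],"angular":[0,0,0]},{"dp":[0,0,-0.02],"angular":[0,0,0]},{"dp":[0,0,0],"angular":[0,0,0]}]'
```

```text
t: 14.55
tcp_pos: [0.5501, -0.1702, 0.1769]
tool_rot: [0.852, 0.523, -0.0, 0.0]
force: [-1.1, -2.6, -1.6]
finger_gap: 0.385
gripper_force: 79.7
t: 14.95
tcp_pos: [0.5501, -0.1702, 0.1753]
tool_rot: [0.852, 0.523, -0.0, 0.0]
force: [-0.6, -2.6, -1.6]
finger_gap: 0.383
gripper_force: 79.7
```

```bash
python3 -m crank '[{"dp":[0,-0.01,-0.02],"angular":[0,0,0]},{"dp":[0,0,-0.02],"angular":[0,0,0]},{"dp":[0,0,0],"angular":[0,0,0]}]'; python3 -m crank '[{"dp":[0,0,-0.02],"angular":[0,0,0]},{"dp":[0,0,-0.02],"angular":[0,0,0]},{"dp":[0,0,0],"angular":[0,0,0]}]'
```

```text
t: 15.25
tcp_pos: [0.55, -0.1703, 0.174]
tool_rot: [0.852, 0.523, 0.0, -0.0]
force: [0.2, -1.7, -1.9]
finger_gap: 0.38
gripper_force: 79.7
t: 15.55
tcp_pos: [0.5501, -0.1703, 0.1738]
tool_rot: [0.852, 0.523, 0.0, 0.0]
force: [-1.3, -0.0, 5.1]
finger_gap: 0.383
gripper_force: 80.8
```

```bash
python3 -m crank '[{"dp":[0,0,0],"angular":[0,0,0]},{"dp":[0,0,0],"angular":[0,0,0]},{"dp":[0,0,0],"angular":[0,0,0]}]' - 20; python3 -m crank '[{"dp":[0,0,0],"angular":[0,0,0]},{"dp":[0,0,0],"angular":[0,0,0]},{"dp":[0,0,0],"angular":[0,0,0]},{"dp":[0,0,0],"angular":[0,0,0]},{"dp":[0,0,0],"angular":[0,0,0]},{"dp":[0,0,0],"angular":[0,0,0]}]' 0.25; python3 -m crank '[{"dp":[0,0,0.1],"angular":[0,0,0]},{"dp":[0,0,0.2],"angular":[0,0,0]},{"dp":[0,0,0.4],"angular":[0,0,0]},{"dp":[0,0,0.6],"angular":[0,0,0]},{"dp":[0,0,0.8],"angular":[0,0,0]},{"dp":[0,0,0.8],"angular":[0,0,0]},{"dp":[0,0,0.8],"angular":[0,0,0]},{"dp":[0,0,0.3],"angular":[0,0,0]},{"dp":[0,0,0],"angular":[0,0,0]},{"dp":[0,0,0],"angular":[0,0,0]}]'
python3 - <<'E'
from h import *
from station import sense, vision
s=sense(); v=vision.snapshot("wrist"); T=wristT(s,v)
P=cloud(v,T).reshape(-1,3); P=P[(P[:,2]>.165)&(P[:,2]<.195)&(np.hypot(P[:,0]-.55,P[:,1]+.172)<.07)]
c=np.linalg.lstsq(np.c_[P[:,:2],np.ones(len(P))],P[:,2],rcond=None)[0]
print(rect(P),np.median(P[:,2]),"slopes deg",np.degrees(c[:2]))
sc=vision.snapshot("scene")
cv2.imwrite("pics/end.png",np.vstack([cv2.resize(v["image"],(480,300)),cv2.resize(sc["image"],(480,300))]))
E
```

```text
t: 15.85
tcp_pos: [0.55, -0.1703, 0.1738]
tool_rot: [0.852, 0.523, 0.0, 0.0]
force: [-3.1, -1.4, 5.3]
finger_gap: 0.378
gripper_force: 80.8
t: 16.45
tcp_pos: [0.5501, -0.1704, 0.1728]
tool_rot: [0.852, 0.523, 0.0, -0.0]
force: [0.1, -0.5, 0.2]
finger_gap: 0.754
gripper_force: 0.0
t: 17.45
tcp_pos: [0.5495, -0.1702, 0.2924]
tool_rot: [0.852, 0.523, -0.0, -0.0]
force: [-0.6, -0.8, -0.3]
finger_gap: 0.747
gripper_force: 0.0
((549.0401000976562, -171.7620849609375), (92.39620971679688, 34.080078125), 62.96489715576172) 0.1835599039011184 slopes deg [-0.57117403 -1.15001012]
```

View pics/end.png

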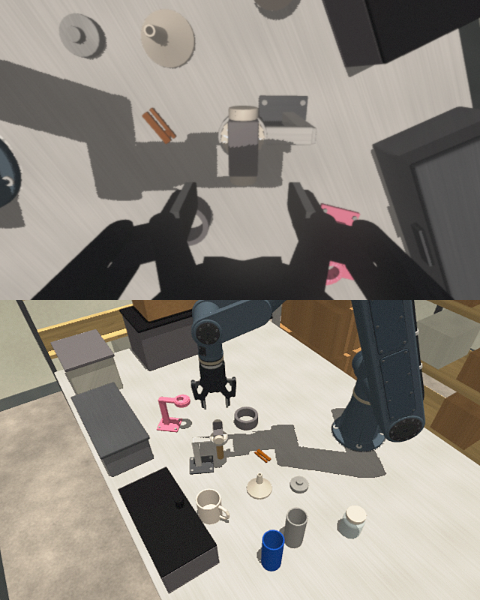

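The head sits on the ring with its top at 0.184 (150 + 34 mm) and its axis at 63°, crosswise to the arm at -27°. The canister and everything else are still standing, and the gripper is clear.

```bash
python3 -c "
from station import order; print(order.sign_off())"
```

```text
the job is handed in; nothing more can be done
None
```

The mallet hangs in the holder's ring with its head resting on the ring face and crosswise to the arm; I let go of it, the canister and everything else were still standing, and I handed the job in at about 17.5 s of the 58 s limit.

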